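Change of solder reel: off the keeper spindle, into the roller cradle

TASK

Turn the keeper arm of the spindle stand about a quarter turn open and leave it so, slide the tall reel of solder wire up off its spindle and stand it upright on the blue mat, letting go of it there. Then take it up again and lay it on its side in the roller cradle, resting on both rollers between the end plates. Do not drop the reel and leave the other things where they are.

Things in the scene. Friction and masses are not known exactly. Their poses are not given: they have to be found in the camera images.
- roll: Full reel of solder wire, grey metal winding between black end discs: a cylinder 64 mm in diameter and 60 mm long with a 26 mm through bore, 0.25 to 0.5 kg. Both ends are alike. Origin: centre of its lower end; its own z is its axis. It starts on the spindle of the stand.
- roll_mid (a point): Middle of the reel on its axis, 30 mm from roll origin along its own z; axes as roll.
- stand: Fixed spindle stand. Origin: on the spindle axis, at the underside. Base plate 12 mm thick, x -62 to 98 mm, y -50 to 50 mm; upright spindle 16 mm in diameter, top 88 mm above the table. The reel rests on the base plate, spanning heights 12 to 72 mm. The keeper's pivot post (18 mm diameter) stands at the stand's own x = +62 mm, y = 0.
- pivot (a point): Top of the keeper's pivot on the stand, 62 mm from the spindle axis, 88 mm above the table; the keeper turns about the vertical through it.
- keeper (a joint): Turn of the keeper: a flat aluminium arm 14 mm wide, 96 mm from pivot to tip, 77 to 85 mm above the table, lying over the reel. 0 = closed, beside the spindle, where it points from the pivot along the stand's own (-0.952, 0.305); grows clockwise seen from above to a stop at 1.75 rad (quarter turn 1.57). Stays where left; takes under 1 N at the knob.
- knob (a point): Round upright black knob on the keeper's arm, 88 mm from the pivot axis: 16 mm diameter, from 85 to 113 mm above the table; this point is on its axis 99 mm above the table.
- mat: Blue bench mat, 180 mm (own x) by 220 mm (own y), 3 mm thick, lying flat. Origin: centre of its underside.
- cradle: Fixed roller cradle. Origin: centre of its underside. Base 80 (own x) by 100 (own y) by 10 mm. Two level rollers, 16 mm diameter, run along its y at x = -20 and +20 mm, axes 28 mm high; they do not turn. Two end plates, 52 mm wide (x), 6 mm thick, top 52 mm high, inner faces at y = -38 and +38 mm: 8 mm of play at each end of the reel.
- seat (a point): Where the middle of the reel comes to lie when it rests on both rollers: 62.6 mm above the cradle's underside, above its centre; axes as cradle, the reel's axis then lying along its y.
- can: Bystander: upright spray can, 52 mm diameter, 150 mm tall. Origin: centre of the underside.
- mug: Bystander: white mug, 76 mm diameter, 90 mm tall, handle to its own +y (reaches about 70 mm from the axis). Origin: centre of the underside.
- shortreel: Bystander: short reel of copper wire standing on its end on the table, 64 mm diameter, only 30 mm tall. Origin: centre of the underside.
- jar: Bystander: white flux jar with black lid standing on the blue mat, 48 mm diameter, 45 mm tall. Origin: centre of the underside.
- meter: Bystander: orange multimeter lying flat, 85 mm (own x) by 180 mm (own y), 36 mm thick. Origin: centre of the underside.
- driver: Bystander: screwdriver lying along its own x, 170 mm long, under 35 mm high. Origin: near its middle, on the table side.
- pliers: Bystander: blue-handled pliers lying along their own x, from -87 to +80 mm, 40 mm wide, 14 mm high. Origin: near its middle, on the table side.
Mind the look-alikes: they are no part of the job. What is shaped like the cradle but orange is not meant.

How it is judged:
On the way, in this order (a step that is already met when the one before it is completed fails the run):
1. the keeper arm is turned open, at least 1.2 rad (value of joint keeper above 1.2 rad), for 0.1 s.
2. the reel stands upright on the mat, let go and at rest (x of roll in the frame of mat between -0.09 and 0.09 m and y of roll in the frame of mat between -0.11 and 0.11 m and height (world z) of roll below 0.008 m and angle between roll's own z axis and vertical below 0.08 rad and linear speed of roll below 0.03 m/s and contact force between the fingers and roll below 0.05 N), for 0.2 s.
At the end, for the whole second after the job is handed in: The reel lies at rest on both rollers of the cradle, its axis along the rollers within 0.12 rad, its middle within 5 mm across and in height and 11 mm along of the seat point; the keeper is still open (at least 1.2 rad) (x of roll_mid in the frame of seat between -0.005 and 0.005 m and y of roll_mid in the frame of seat between -0.011 and 0.011 m and z of roll_mid in the frame of seat between -0.005 and 0.005 m and angle between the z axis of roll and the y axis of cradle, either way round below 0.12 rad and linear speed of roll below 0.02 m/s and value of joint keeper above 1.2 rad); the robot touches nothing.
It fails at once if the reel falls freely (faster than 0.7 m/s with no finger touching it) (linear speed of roll above 0.7 m/s and contact force between the fingers and roll below 0.05 N).
It fails at once if one of the other things (can, mug, short reel, jar, meter, screwdriver, pliers) is moved more than 30 mm (distance of any of can, mug, shortreel, jar, meter, driver, pliers from where it was at the start of the episode above 0.03 m).
It also fails if it takes over 72 s, if anything falls off the work surface, if the arm or the gripper's body presses on something with over 40 N, if the wrist force passes 120 N, or if a joint passes its speed limit or range.

ROBOT

A 6-joint arm with a two-finger parallel gripper is mounted at the origin on the work surface. World frame = base frame: x ahead of the robot, y to its left, z up, the work surface at z = 0. Lengths are in m, angles in rad, forces in N, time in s.
With the tool pointing down it reaches from about 0.35 to 0.725 m from the base axis. Payload 6 kg.
Tool frame: the origin (TCP) lies on the mounting face of the last link; the fingertips stand 173 mm ahead of it and the grasp point (between the pads) lies 155 mm ahead of it (finger_overhang is the distance from the TCP to the fingertips, in m); z points along the fingers, y is the line along which they close (so a half turn about z gives the same grasp; the last joint's range is limited). The gripper opens to 85 mm and grips with 20 to 120 N. Pads are 22 mm wide; open, the fingers measure 114 mm over their backs; the gripper's body (76 mm by 85 mm) begins 54 mm behind the grasp point. The pads swing forward as they close: fully open they stand 13 mm farther back than shut.
Start: joints at [1.438, 0.04, 0.085, 0, -1.615, -0.334], TCP at [0.27, 0.536, 0.405] pointing down, gripper open.
Joint ranges: [-2.56, 2.56], [-1.29, 2.01], [-1.08, 1.49], [-3.29, 1.98], [-2.81, -0.18], [-2.99, 2.99]. Speed limits (rad/s): [2.57, 2.57, 3.01, 3.14, 3.14, 3.14].

INTERFACE

Orientations are given as a unit quaternion [x, y, z, w].
In Python, from workcell import read_state, capture, job_done, finger_overhang gives the robot as it stands. The module is installed in compiled form; this text tells all that it offers.
- The arm moves only by the tool apply_moves, never from a script. Its argument "deltas" is a list that holds one entry, the list of rows, each a list of 6 numbers: the shift along the world's x, y, z in mm, then the turn, a rotation vector about the world's x, y, z in rad. A call has 1 to 8 rows; each row is the pose to reach, as a shift and turn from the pose commanded when the call began; what a row does not reach only later rows make up. A row lasts 1/12 s, in which the tool goes at most 41.7 mm and 7.16 degrees, less where a joint would pass 70% of its speed; a pose out of reach is approached as far as the arm can. A call with a gripper value outside its range is refused whole. "fingers" is the opening, from 0 (shut) to 1 (fully open), set as the call begins (left out, the last holds). The fingers move at their own pace and stop on an object; the grip force is fixed at half the most. Time passes only in rows, so rows that repeat a pose let the fingers close. It gives the time, the measured TCP pose, the force, the opening and the grip force at its end, in the units of the state.
- read_state(): the state, without advancing time (a new reading comes with each control period).
- capture(name): name is "scene" or "top"; returns a dict with "color" (420x560x3 uint8, red, green, blue), "fx", "fy", "cx", "cy" (pixels), "rvec" (rotation vector, rad) and "tvec" (3), from world to camera coordinates, as OpenCV has them. Camera axes: x right, y down, z forward; pixel columns grow to the right and rows downward; lengths in m; the calibration is good to about 2 mm. A picture is of the moment at which its call begins. There is no depth.
- job_done(): hands the job in; it is judged then, once.
The state is a dict: "clock": time; "q": joint angles; "qd": joint speeds; "joint_torque": joint torques, N m; "position": TCP position; "orientation": TCP orientation; "ft_force": force on the tool from outside, world axes, zero at the start; "wrist_torque": the same for the moment, N m; "opening": finger opening in m; "finger_force": force on a finger pad.
Only numpy, scipy, OpenCV 4.12 (cv2) and the standard library are available. Lean on these libraries where they do the work, as an engineer would, in place of code of your own. Each camera call takes 0.05 s, during which the arm holds its last target. There are 200 camera calls.

## Working session

There is one attempt and no reset: what is moved stays moved. The work goes in short steps, Python scripts to look and compute and a tool call to move; the robot and the scene stay as the last step left them, time stands still between calls to the robot, and variables do not carry over. Pictures are saved under pics/ and viewed, at most 13 in all, crops included, and the job is handed in when it is done.

Besides the shell and the picture viewer there is one more tool, called after "Emit:" as name([rows], argument=value, ...), one row to a line, values as JSON. apply_moves: Moves the arm, as the interface text tells. Its arguments: {"type":"object","properties":{"deltas":{"type":"array"},"fingers":{"type":"number"}},"required":["deltas"]}

```bash
mkdir -p pics; cat > h.py <<'E'
import numpy as np, cv2
from workcell import read_state, capture, job_done, finger_overhang
def snap(n,f=None):
    c=capture(n); c['R']=cv2.Rodrigues(np.array(c['rvec'],float))[0]; c['t']=np.array(c['tvec'],float).ravel()
    c['K']=np.array([[c['fx'],0,c['cx']],[0,c['fy'],c['cy']],[0,0,1]])
    if f: cv2.imwrite('pics/'+f,cv2.cvtColor(c['color'],cv2.COLOR_RGB2BGR))
    return c
def ray(c,u,v,z):
    d=c['R'].T@np.linalg.inv(c['K'])@np.array([u,v,1.]); o=-c['R'].T@c['t']
    return o+d*(z-o[2])/d[2]
def proj(c,p):
    return cv2.projectPoints(np.array(p,float).reshape(-1,3),np.array(c['rvec'],float),c['t'],c['K'],None)[0][:,0]
E
python3 - <<'E'
from h import *
for n in('scene','top'):
    c=snap(n,n+'0.png'); print(n,c['fx'],-c['R'].T@c['t'])
    np.savez(n+'0.npz',**c)
a=cv2.imread('pics/top0.png'); cv2.imwrite('pics/top0b.png',cv2.resize(a,(800,600),interpolation=cv2.INTER_CUBIC))
print(read_state())
E
```

```text
scene 437.62018615819795 [1.15755939 0.69023405 1.01817133]
top 397.8064255063821 [0.3353313  0.04238151 1.01012802]
{'clock': 0.1, 'q': array([ 1.43769685e+00,  4.07593476e-02,  8.39498673e-02, -4.02563023e-04,
       -1.61550422e+00, -3.33725224e-01]), 'qd': array([-1.18504122e-03, -1.57801494e-03,  3.03205953e-03,  1.91231498e-03,
       -3.01695442e-05,  9.36094891e-04]), 'joint_torque': array([-5.16680855e-03, -3.69345903e+01,  3.48282301e+01,  6.95195496e+00,
       -4.54873792e-03,  2.31183819e-07]), 'position': array([0.26992721, 0.53583937, 0.4037969 ]), 'orientation': array([ 9.72884534e-01, -2.31290007e-01, -1.24097677e-04,  7.75011661e-04]), 'ft_force': array([-0.56205143,  0.17834564, -0.48920025]), 'wrist_torque': array([-0.0138022 , -0.00292923,  0.00183798]), 'finger_force': 0.0, 'opening': 0.08549482574053557}
```

View pics/top0b.png

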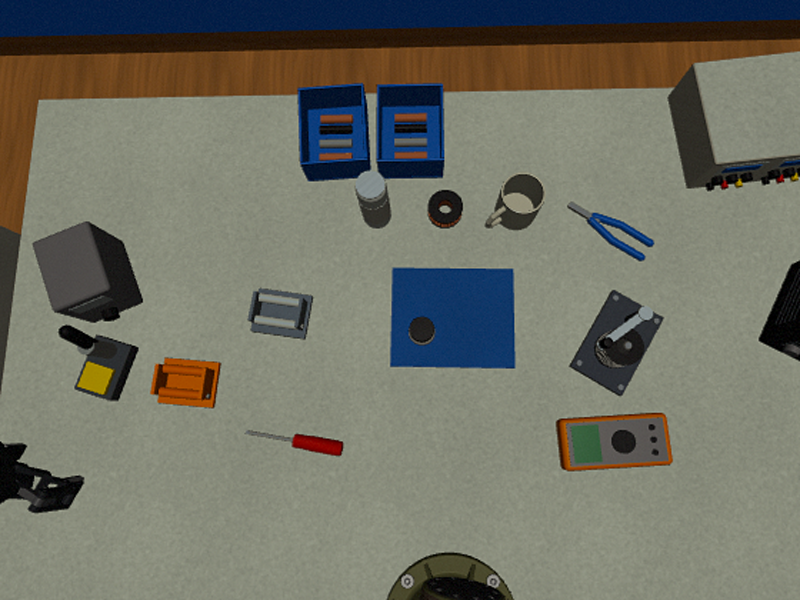

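View pics/scene0.png

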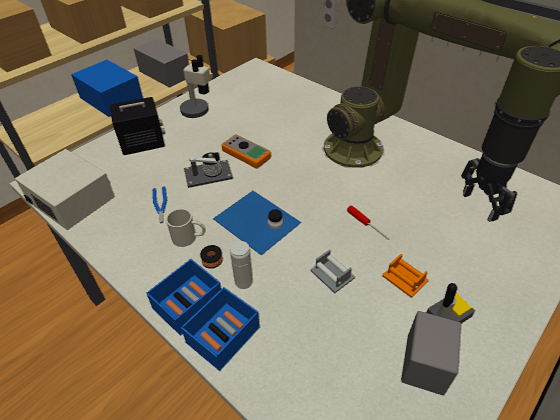

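Top view (800x600 scale): the stand is at (617,342) with the keeper's pivot at (645,313) and knob near (607,343). The mat is centred on (453,318) with the jar at (421,330). The grey cradle is at (281,313) and the screwdriver at (295,442).

Look-alikes:
- **Reel:** the tall reel is on the stand at (625,347). The short copper reel at (445,208) and the jar at (421,330) could be mistaken for it.
- **Cradle:** I want the grey one at (281,313), not the orange one at (187,383).

I'll check the choice in a close crop and measure.

```bash
python3 - <<'E'
from h import *
c=dict(np.load('top0.npz')); im=c['color']
hsv=cv2.cvtColor(im,cv2.COLOR_RGB2HSV)
bl=cv2.inRange(hsv,(100,120,60),(125,255,255)); 
def comps(m,z,amin,roi):
    mm=np.zeros_like(m); x0,y0,x1,y1=roi; mm[y0:y1,x0:x1]=m[y0:y1,x0:x1]
    cs,_=cv2.findContours(mm,cv2.RETR_EXTERNAL,cv2.CHAIN_APPROX_NONE)
    for k in cs:
        if cv2.contourArea(k)<amin: continue
        b=cv2.boxPoints(cv2.minAreaRect(k)); P=np.array([ray(c,u,v,z)[:2] for u,v in b])
        e=P[1]-P[0]; f=P[2]-P[1]
        print(z,b.round(1).tolist(),'ctr',P.mean(0).round(4),'sides',np.hypot(*e).round(4),np.hypot(*f).round(4),'ang',np.arctan2(e[1],e[0]).round(3),np.arctan2(f[1],f[0]).round(3))
print('mat');comps(bl,.003,2000,(250,170,380,270))
# dark/greyish vs table
m=cv2.inRange(hsv,(0,0,0),(180,255,95))
print('stand');comps(cv2.morphologyEx(m,cv2.MORPH_CLOSE,np.ones((9,9))),.012,1000,(390,195,475,285))
blu=((im[...,2].astype(int)-im[...,0])>6).astype(np.uint8)*255
print('cradle');comps(cv2.morphologyEx(blu,cv2.MORPH_CLOSE,np.ones((5,5))),.01,300,(165,190,230,245))
def crop(x0,y0,x1,y1,s): return cv2.resize(im[y0:y1,x0:x1],None,fx=s,fy=s,interpolation=cv2.INTER_CUBIC)
a=crop(392,195,472,280,7);b=crop(165,190,230,245,4)
o=np.zeros((595,560+240,3),np.uint8);o[:595,:560]=a;o[:220,560:]=b[:,:240]
d=dict(np.load('scene0.npz'))['color'][145:190,180:240]
o[230:410,560:]=cv2.resize(d,(240,180),interpolation=cv2.INTER_CUBIC)
cv2.imwrite('pics/crop.png',o[...,::-1])
E
```

```text
mat
0.003 [[273.0, 188.0], [359.0, 188.0], [359.0, 257.0], [273.0, 257.0]] ctr [ 0.5069 -0.0125] sides 0.2237 0.1789 ang -1.582 3.102
stand
0.012 [[397.29998779296875, 256.8999938964844], [428.0, 201.60000610351562], [465.0, 222.10000610351562], [434.29998779296875, 277.5]] ctr [ 0.4591 -0.2991] sides 0.1643 0.1036 ang -0.55 -2.118
cradle
0.01 [[172.1999969482422, 230.5], [176.39999389648438, 200.89999389648438], [217.60000610351562, 206.8000030517578], [213.39999389648438, 236.3000030517578]] ctr [0.5174 0.2982] sides 0.0777 0.1091 ang -0.093 -1.724
```

View pics/crop.png

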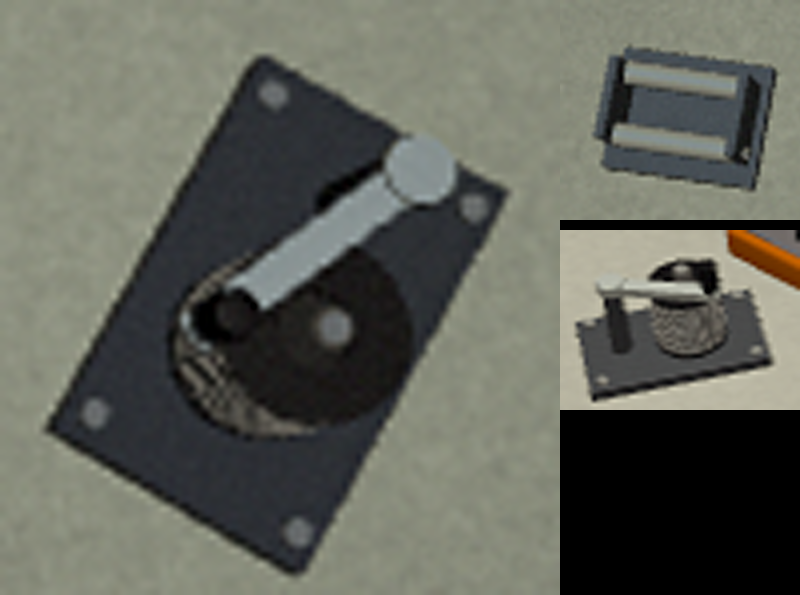

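The crop confirms the tall reel with its pale winding on the stand, keeper over it: spindle top at crop (334,327), pivot (421,170), knob (237,312). The grey cradle has rollers at crop (627-735,72-86) and (615-725,135-147). I'll cross-check these points.

```bash
python3 - <<'E'
from h import *
c=dict(np.load('top0.npz')); s=dict(np.load('scene0.npz'))
A=lambda x,y,z:ray(c,392+(x-3.5)/7,195+(y-3.5)/7,z)[:2]
B=lambda x,y,z:ray(c,165+(x-561.5)/4,190+(y-1.5)/4,z)[:2]
sp=A(334,327,.088);pv=A(421,170,.088);kn=A(237,312,.113)
print('spindle',sp,'pivot',pv,'d',np.hypot(*(sp-pv)),'ang',np.arctan2(*(pv-sp)[::-1]),'knob',kn,np.hypot(*(kn-pv)))
a=-0.55;R=np.array([[np.cos(a),-np.sin(a)],[np.sin(a),np.cos(a)]])
O=np.array([.4591,-.2991])-R@[.018,0];print('stand O',O,'pivot',O+R@[.062,0],'knob',O+R@[.062-.088*.952,.088*.305])
h=[A(273,95,.012),A(473,207,.012),A(95,412,.012),A(299,531,.012)];print('screw ctr',np.mean(h,0),[np.arctan2(*(h[i]-h[j])[::-1]) for i,j in((0,2),(1,3))])
u=B(627,72,.036),B(735,86,.036);l=B(615,135,.036),B(725,147,.036)
print('rollers',u,l,'ctr',np.mean(u+l,0),'ang',[np.arctan2(*(q[0]-q[1])[::-1]) for q in(u,l)],'gap',np.hypot(*(np.mean(u,0)-np.mean(l,0))))
b=[B(775,68,.01),B(755,188,.01),B(602,165,.01)];print('base',b,'ctr',(b[0]+b[2])/2,np.hypot(*(b[0]-b[1])),np.hypot(*(b[2]-b[1])),np.arctan2(*(b[2]-b[1])[::-1]))
print('jar',ray(c,421*.7,330*.7,.045),'top');print('driver',ray(c,247*.7,432*.7,.005),ray(c,343*.7,448*.7,.02))
# scene view check
print(proj(s,[[*O,.088],[*(O+R@[.062,0]),.088],[.5174,.2982,.0],[.507,-.0125,.003]]))
E
```

```text
spindle [ 0.44472822 -0.29096842] pivot [ 0.496985   -0.32370878] d 0.06166604659127791 ang -0.5596976768562313 knob [ 0.44683942 -0.25144988] 0.0879541191540538
stand O [ 0.44375456 -0.28969163] pivot [ 0.49661108 -0.32209824] knob [ 0.43921891 -0.25542783]
screw ctr [ 0.46020681 -0.30173521] [np.float64(-0.5564079726120612), np.float64(-0.5507662125637262)]
rollers (array([0.5408364 , 0.32685982]), array([0.53117928, 0.25818974])) (array([0.50067254, 0.33260711]), array([0.49247753, 0.26321622])) ctr [0.51629144 0.29521822] ang [np.float64(1.4310818400711813), np.float64(1.4532416227395486)] gap 0.03979905118340771
base [array([0.54800135, 0.23837663]), array([0.47009765, 0.24904445]), array([0.48570419, 0.34782688])] ctr [0.51685277 0.29310175] 0.07863071097444367 0.10000766417757892 1.4141024457773395
jar [0.47765624 0.04204326 0.045     ] top
driver [0.30690103 0.34631463 0.005     ] [0.28017908 0.17629123 0.02      ]
[[210.30322536 153.69080432]
 [192.28989899 157.10726495]
 [332.93373008 275.28639057]
 [256.72397136 219.71602954]]
```

The points agree: spindle (0.4445,-0.2905), pivot (0.497,-0.323), spindle-pivot distance 61.7 mm, knob 88 mm from the pivot, roller gap 39.8 mm. The keeper already stands about 0.1 rad open. I'll move to the knob now.

Emit:
apply_moves([
  [[180, -330, 0, 0, 0, -0.5], [180, -330, 0, 0, 0, -0.5], [180, -330, 0, 0, 0, -0.5], [180, -330, 0, 0, 0, -0.5], [180, -330, 0, 0, 0, -0.5], [180, -330, 0, 0, 0, -0.5], [180, -330, 0, 0, 0, -0.5], [180, -330, 0, 0, 0, -0.5]],
], fingers=0.4)

```text
clock: 0.77
position: [0.4299, 0.2412, 0.4046]
orientation: [0.886, -0.465, -0.0, -0.0]
ft_force: [1.5, 0.7, -0.2]
opening: 0.034
finger_force: 0.0
```

Emit:
apply_moves([
  [[10, -330, 0, 0, 0, 0], [10, -330, 0, 0, 0, 0], [10, -330, 0, 0, 0, 0], [10, -330, 0, 0, 0, 0], [10, -330, 0, 0, 0, 0], [10, -330, 0, 0, 0, 0], [10, -330, 0, 0, 0, 0], [10, -330, 0, 0, 0, 0]],
])

```text
clock: 1.43
position: [0.4389, -0.089, 0.4047]
orientation: [0.885, -0.465, 0.0, -0.0]
ft_force: [1.2, 0.2, 0.3]
opening: 0.0342
finger_force: 0.0
```

Emit:
apply_moves([
  [[8, -162, -65, 0, 0, 0], [8, -162, -65, 0, 0, 0], [8, -162, -65, 0, 0, 0], [8, -162, -65, 0, 0, 0], [8, -162, -65, 0, 0, 0], [8, -162, -65, 0, 0, 0], [8, -162, -65, 0, 0, 0], [8, -162, -65, 0, 0, 0]],
])

```text
clock: 2.1
position: [0.4478, -0.2482, 0.3402]
orientation: [0.886, -0.465, 0.0, -0.0]
ft_force: [-0.2, 0.7, 0.5]
opening: 0.0342
finger_force: 0.0
```

```bash
python3 - <<'E'
from h import *
s=read_state();print(s['position'],s['q'])
c=snap('scene')
d=c['color'][90:200,150:290]
cv2.imwrite('pics/k1.png',cv2.resize(d,(700,550),interpolation=cv2.INTER_CUBIC)[...,::-1])
E
```

```text
[ 0.44777521 -0.2482053   0.34023614] [-1.12167347e-01 -1.95881903e-01 -2.54938279e-01  1.44643659e-04
 -1.51095394e+00  7.16782692e-01]
```

View pics/k1.png

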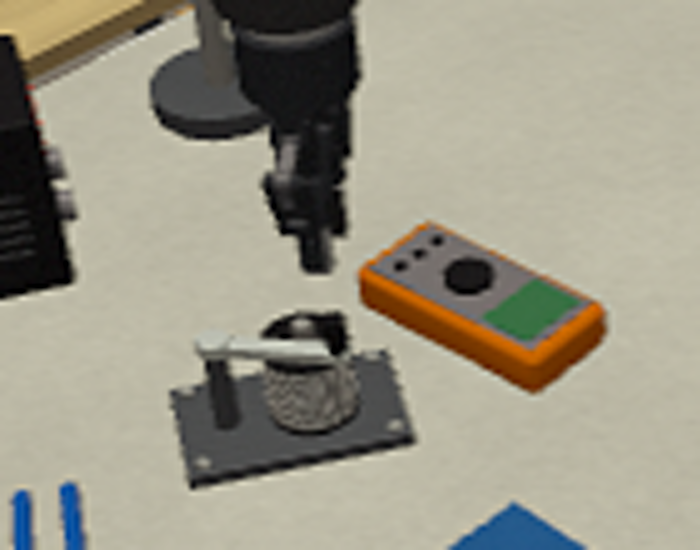

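The gripper tip is at (318,265) in this crop, right above the knob at (332,325), and the keeper points from its pivot at (212,345). I'll check the knob against the second view.

```bash
python3 - <<'E'
from h import *
s=dict(np.load('scene0.npz')); 
print(proj(s,[[.447,-.2515,.113],[.447,-.2515,.085],[.4398,-.2561,.113],[.4398,-.2561,.085],[.497,-.323,.088]]))
print(ray(s,150+332/5,90+318/5,.113))
# arc plan
pv=np.array([.497,-.323]);p0=np.array([.447,-.2515]);th0=np.arctan2(*(p0-pv)[::-1]);print(th0)
for k in range(0,15): 
    a=th0-.11*k; print(k,((pv+.0875*np.array([np.cos(a),np.sin(a)])-p0)*1000).round(1),round(-.11*k,2))
E
```

```text
[[216.24799211 152.89646554]
 [217.20547623 159.44790699]
 [216.92223798 151.33052895]
 [217.86693653 157.87662234]
 [192.0303866  157.05222907]]
[ 0.44921652 -0.24829475  0.113     ]
2.1810528076505236
0 [-0.1  0.2] -0.0
1 [8.  5.3] -0.11
2 [16.7  9.4] -0.22
3 [25.8 12.6] -0.33
4 [35.2 14.7] -0.44
5 [44.7 15.8] -0.55
6 [54.4 15.9] -0.66
7 [63.9 14.9] -0.77
8 [73.3 12.8] -0.88
9 [82.4  9.8] -0.99
10 [91.2  5.7] -1.1
11 [99.4  0.7] -1.21
12 [107.   -5.1] -1.32
13 [114.  -11.8] -1.43
14 [120.1 -19.2] -1.54
```

Emit:
apply_moves([
  [[-1, -2, -40, 0, 0, 0], [-1, -2, -75, 0, 0, 0], [-1, -2, -75, 0, 0, 0], [-1, -2, -75, 0, 0, 0]],
])

```text
clock: 2.48
position: [0.4465, -0.2499, 0.2645]
orientation: [0.886, -0.464, -0.001, 0.001]
ft_force: [0.1, 0.1, 2.2]
opening: 0.0339
finger_force: 0.0
```

Emit:
apply_moves([
  [[8, 5.3, 0, 0, 0, -0.11], [16.7, 9.4, 0, 0, 0, -0.22], [25.8, 12.6, 0, 0, 0, -0.33], [35.2, 14.7, 0, 0, 0, -0.44], [44.7, 15.8, 0, 0, 0, -0.55], [54.4, 15.9, 0, 0, 0, -0.66], [63.9, 14.9, 0, 0, 0, -0.77], [73.3, 12.8, 0, 0, 0, -0.88]],
])

```text
clock: 3.15
position: [0.5213, -0.2376, 0.2687]
orientation: [-0.602, 0.799, -0.002, 0.001]
ft_force: [-1.2, -0.5, -0.1]
opening: 0.0342
finger_force: 0.5
```

Emit:
apply_moves([
  [[9.1, -3, 0, 0, 0, -0.11], [17.9, -7.1, 0, 0, 0, -0.22], [26.1, -12.1, 0, 0, 0, -0.33], [33.7, -17.9, 0, 0, 0, -0.44], [40.7, -24.6, 0, 0, 0, -0.55], [46.8, -32, 0, 0, 0, -0.66], [46.8, -32, 0, 0, 0, -0.66], [46.8, -32, 0, 0, 0, -0.66]],
])

```text
clock: 3.82
position: [0.5675, -0.2699, 0.2674]
orientation: [-0.314, 0.949, -0.001, 0.001]
ft_force: [-0.3, -0.5, 0.1]
opening: 0.0339
finger_force: 0.0
```

Emit:
apply_moves([
  [[0, 0, 40, 0, 0, 0], [0, 0, 80, 0, 0, 0], [-40, -7, 80, 0, 0, 0.11], [-80, -14, 80, 0, 0, 0.23], [-123, -21, 80, 0, 0, 0.35], [-123, -21, 80, 0, 0, 0.47], [-123, -21, 80, 0, 0, 0.59], [-123, -21, 80, 0, 0, 0.71]],
], fingers=1)

```text
clock: 4.48
position: [0.4426, -0.2907, 0.3471]
orientation: [-0.627, 0.779, -0.002, 0.001]
ft_force: [-0.6, 0.6, -0.9]
opening: 0.0853
finger_force: 0.0
```

Emit:
apply_moves([
  [[0, 0, 0, 0, 0, 0.11], [0, 0, 0, 0, 0, 0.23], [0, 0, 0, 0, 0, 0.35], [0, 0, 0, 0, 0, 0.47], [0, 0, 0, 0, 0, 0.59], [0, 0, 0, 0, 0, 0.7], [0, 0, 0, 0, 0, 0.7], [0, 0, 0, 0, 0, 0.7]],
])

```text
clock: 5.15
position: [0.4436, -0.2906, 0.346]
orientation: [0.853, -0.522, 0.001, -0.0]
ft_force: [0.7, -0.8, 0.1]
opening: 0.0856
finger_force: 0.0
```

```bash
python3 - <<'E'
from h import *
s=read_state();print(s['position'],s['q'])
a=snap('scene');b=snap('top')
d=cv2.resize(a['color'][90:200,160:260],(400,440),interpolation=cv2.INTER_CUBIC)
e=cv2.resize(b['color'][185:295,380:480],(400,440),interpolation=cv2.INTER_CUBIC)
cv2.imwrite('pics/k2.png',np.hstack([d,e])[...,::-1])
E
```

```text
[ 0.44358333 -0.2906476   0.34602251] [-2.00308281e-01 -1.46482563e-01 -2.01245201e-01  4.37741894e-04
 -1.51409835e+00  6.73661666e-01]
```

View pics/k2.png

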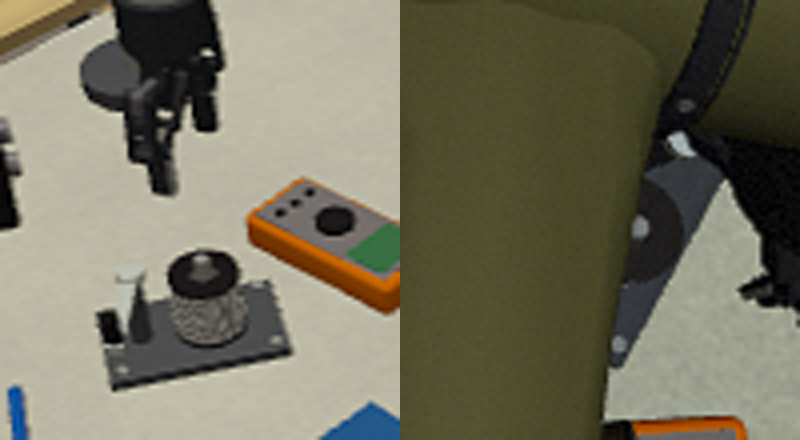

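The keeper is open, with its knob at (110,325) left of the reel, and the reel is free on its spindle at (205,275). The fingers are above it. I'll go down and grip.

Emit:
apply_moves([
  [[1, 0, -40, 0, 0, 0], [1, 0, -80, 0, 0, 0], [1, 0, -115, 0, 0, 0], [1, 0, -135, 0, 0, 0], [1, 0, -144, 0, 0, 0], [1, 0, -144, 0, 0, 0]],
])

```text
clock: 5.75
position: [0.4441, -0.2908, 0.1987]
orientation: [0.853, -0.522, -0.002, 0.001]
ft_force: [0.1, -0.7, 0.0]
opening: 0.0851
finger_force: 0.0
```

Emit:
apply_moves([
  [[0, 0, 0, 0, 0, 0], [0, 0, 0, 0, 0, 0], [0, 0, 0, 0, 0, 0], [0, 0, 0, 0, 0, 0], [0, 0, 0, 0, 0, 0], [0, 0, 0, 0, 0, 0]],
], fingers=0)

```text
clock: 6.25
position: [0.4457, -0.2913, 0.2035]
orientation: [0.853, -0.521, 0.002, -0.0]
ft_force: [1.0, 1.3, 6.6]
opening: 0.0626
finger_force: 67.0
```

Emit:
apply_moves([
  [[0, 0, 10, 0, 0, 0], [0, 0, 25, 0, 0, 0], [0, 0, 45, 0, 0, 0], [0, 0, 70, 0, 0, 0], [0, 0, 95, 0, 0, 0], [0, 0, 115, 0, 0, 0], [0, 0, 120, 0, 0, 0], [0, 0, 120, 0, 0, 0]],
])

```text
clock: 6.92
position: [0.4448, -0.291, 0.3222]
orientation: [0.853, -0.521, 0.001, -0.001]
ft_force: [0.7, 0.8, -4.8]
opening: 0.0627
finger_force: 66.6
```

Emit:
apply_moves([
  [[5, 15, 0, 0, 0, -0.08], [14, 47, 0, 0, 0, -0.16], [24, 82, 0, 0, 0, -0.24], [34, 117, 0, 0, 0, -0.32], [44, 152, 0, 0, 0, -0.4], [54, 187, 0, 0, 0, -0.48], [61, 214, 0, 0, 0, -0.56], [65, 226, 0, 0, 0, -0.61]],
])

```text
clock: 7.58
position: [0.5097, -0.0619, 0.318]
orientation: [-0.657, 0.754, 0.002, -0.001]
ft_force: [1.1, -1.0, -2.8]
opening: 0.0625
finger_force: 66.6
```

Emit:
apply_moves([
  [[0, 0, 0, 0, 0, 0], [0, 0, -20, 0, 0, 0], [0, 0, -50, 0, 0, 0], [0, 0, -80, 0, 0, 0], [0, 0, -100, 0, 0, 0], [0, 0, -112, 0, 0, 0], [0, 0, -117, 0, 0, 0], [0, 0, -117, 0, 0, 0]],
])

```text
clock: 8.25
position: [0.5092, -0.0655, 0.2023]
orientation: [-0.657, 0.754, 0.001, -0.001]
ft_force: [-0.1, -0.9, -3.5]
opening: 0.0625
finger_force: 66.7
```

```bash
python3 - <<'E'
from h import *
s=read_state();print(s['position'],s['q'],s['ft_force'],s['finger_force'])
a=snap('scene')
cv2.imwrite('pics/k3.png',cv2.resize(a['color'][90:270,160:340],(600,600),interpolation=cv2.INTER_CUBIC)[...,::-1])
E
```

```text
[ 0.50923    -0.06546205  0.20227877] [ 2.64846534e-01 -1.20282791e-01 -4.43635003e-01 -1.44622123e-04
 -1.25027408e+00 -4.00982332e-01] [-0.12500271 -0.88942818 -3.47707902] 66.74679754301906
```

View pics/k3.png

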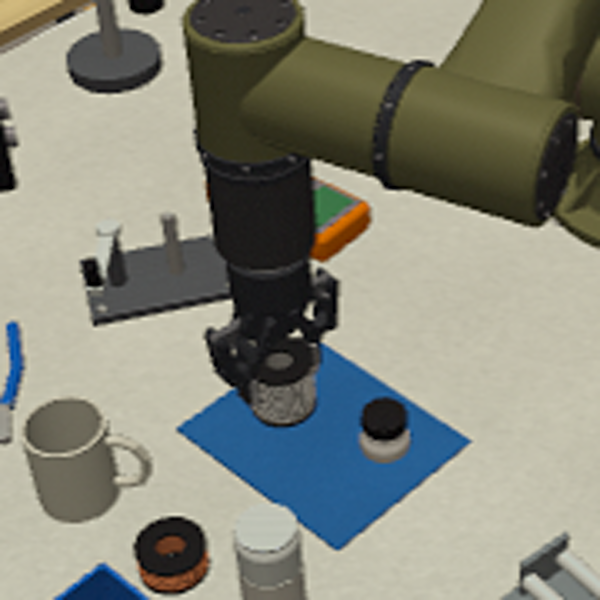

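The reel hangs upright over the mat at (283,390), clear of the jar at (385,430). I'll lower it the last 10 mm or so, watching the force.

Emit:
apply_moves([
  [[0, 0, -3, 0, 0, 0], [0, 0, -6, 0, 0, 0], [0, 0, -9, 0, 0, 0], [0, 0, -11, 0, 0, 0], [0, 0, -11, 0, 0, 0], [0, 0, -11, 0, 0, 0]],
])

```text
clock: 8.8
position: [0.5101, -0.0648, 0.1946]
orientation: [-0.658, 0.753, -0.001, 0.001]
ft_force: [-4.4, 1.5, 4.9]
opening: 0.0625
finger_force: 67.5
```

Emit:
apply_moves([
  [[0, 0, 0, 0, 0, 0], [0, 0, 0, 0, 0, 0], [0, 0, 0, 0, 0, 0], [0, 0, 0, 0, 0, 0], [0, 0, 0, 0, 0, 0], [0, 0, 0, 0, 0, 0], [0, 0, 0, 0, 0, 0], [0, 0, 0, 0, 0, 0]],
], fingers=1)

```text
clock: 9.47
position: [0.5097, -0.065, 0.1926]
orientation: [-0.657, 0.754, 0.0, -0.0]
ft_force: [0.7, 0.1, 0.1]
opening: 0.0852
finger_force: 0.0
```

Emit:
apply_moves([
  [[0, 0, 20, 0, 0, 0], [0, 0, 50, 0, 0, 0], [0, 0, 85, 0, 0, 0], [0, 0, 120, 0, 0, 0], [0, 0, 120, 0, 0, 0], [0, 0, 120, 0, 0, 0]],
])

```text
clock: 9.97
position: [0.5101, -0.065, 0.3153]
orientation: [-0.657, 0.754, -0.001, 0.002]
ft_force: [-0.3, -0.0, -0.7]
opening: 0.0853
finger_force: 0.0
```

```bash
python3 - <<'E'
from h import *
s=read_state();print(s['position'],s['orientation'],s['q'],s['ft_force'],s['finger_force'])
a=snap('scene')
cv2.imwrite('pics/k4.png',cv2.resize(a['color'][150:250,200:320],(720,600),interpolation=cv2.INTER_CUBIC)[...,::-1])
print(proj(a,[[.51,-.065,.063],[.51,-.065,.003]]))
E
```

```text
[ 0.51014017 -0.0649868   0.31532495] [-0.6574204   0.75351989 -0.0012761   0.00213507] [ 2.65517790e-01 -1.86046965e-01 -2.91904687e-01  4.34123679e-04
 -1.45998263e+00 -4.01575170e-01] [-0.29366908 -0.03906463 -0.68460832] 0.0
[[243.10454793 199.1162878 ]
 [244.44714958 212.41644578]]
```

View pics/k4.png

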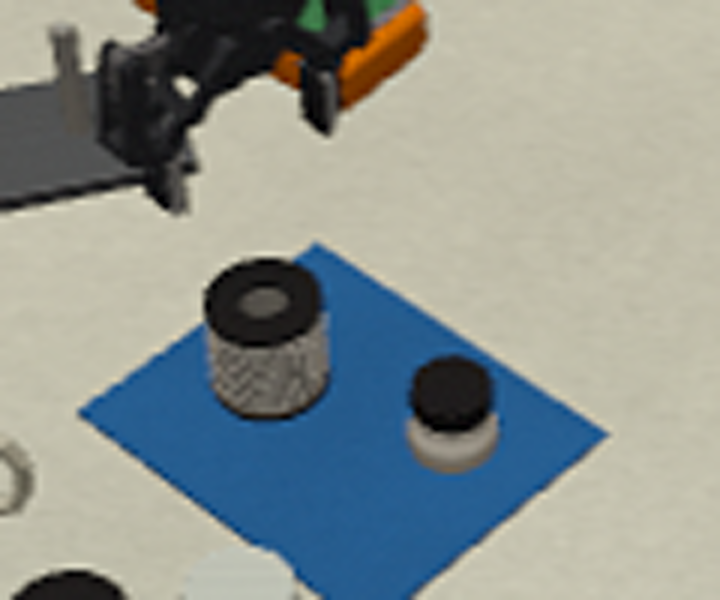

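The reel stands upright on the mat at crop (265,302), about 1 px from where I released it, so the position is known. It is clear of the jar at (453,395). For the pickup I'll lean the tool 0.7 rad about the closing axis, so that a quarter turn about that axis lays the reel down. First I retreat along the leaned axis.

Emit:
apply_moves([
  [[30, 223, -15, -0.694, 0.095, 0], [30, 223, -15, -0.694, 0.095, 0], [30, 223, -15, -0.694, 0.095, 0], [30, 223, -15, -0.694, 0.095, 0], [30, 223, -15, -0.694, 0.095, 0], [30, 223, -15, -0.694, 0.095, 0], [30, 223, -15, -0.694, 0.095, 0], [30, 223, -15, -0.694, 0.095, 0]],
])

```text
clock: 10.68
position: [0.5395, 0.1592, 0.2947]
orientation: [-0.618, 0.706, -0.225, -0.261]
ft_force: [0.0, -0.9, -0.2]
opening: 0.0851
finger_force: 0.0
```

```bash
python3 - <<'E'
from h import *
from scipy.spatial.transform import Rotation as Ro
s=read_state();R=Ro.from_quat(s['orientation']).as_matrix();print(s['position'],s['q']);print(R.round(3))
m=np.array([.510,-.065,.033]); print('to go mm',(m-R[:,2]*.153-s['position'])*1000)
b=snap('top'); im=b['color']; g=proj(b,[[.51,-.065,.063]])[0]; print(g)
x,y=g.astype(int);cr=im[y-30:y+31,x-30:x+31]
m2=(cr.max(2)<60)&(cr[...,2].astype(int)-cr[...,0]<25)
n,l,st,ce=cv2.connectedComponentsWithStats(m2.astype(np.uint8))
for i in range(1,n):
    if st[i,4]>60: print(st[i],ce[i]+[x-30,y-30],ray(b,*(ce[i]+[x-30,y-30]),.063))
cv2.imwrite('pics/k5.png',cv2.resize(cr,(480,480),interpolation=cv2.INTER_CUBIC)[...,::-1])
E
```

```text
[0.53946614 0.15915131 0.29465249] [ 0.74671128  0.11889421 -0.25326107  0.43038199 -1.76142563 -0.9203207 ]
[[-0.099 -0.991 -0.089]
 [-0.756  0.133 -0.641]
 [ 0.647  0.004 -0.762]]
to go mm [ -15.78297549 -126.08699999 -145.01131525]
[338.92971455 216.27289722]
[ 18  18  26  26 485] [338.60824742 216.14020619] [ 0.51033291 -0.06423648  0.063     ]
```

View pics/k5.png

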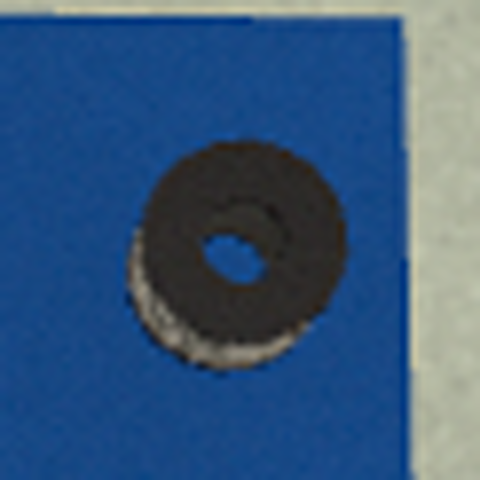

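The top view shows the reel standing on the mat, its top disc centred at (245,243) in the crop, which puts it at (0.510,-0.064). I'll advance along the tool axis and grip.

Emit:
apply_moves([
  [[-3, -22, -25, 0, 0, 0], [-6, -46, -53, 0, 0, 0], [-9, -70, -81, 0, 0, 0], [-12, -94, -108, 0, 0, 0], [-14, -110, -127, 0, 0, 0], [-15, -120, -138, 0, 0, 0], [-16, -125.5, -144.5, 0, 0, 0], [-16, -125.5, -144.5, 0, 0, 0]],
])

```text
clock: 11.4
position: [0.5228, 0.0303, 0.1522]
orientation: [-0.617, 0.709, -0.225, -0.259]
ft_force: [-0.6, -0.1, -0.1]
opening: 0.0854
finger_force: 0.0
```

Emit:
apply_moves([
  [[0, 0, 0, 0, 0, 0], [0, 0, 0, 0, 0, 0], [0, 0, 0, 0, 0, 0], [0, 0, 0, 0, 0, 0], [0, 0, 0, 0, 0, 0], [0, 0, 0, 0, 0, 0], [0, 0, 0, 0, 0, 0]],
], fingers=0)

```text
clock: 11.98
position: [0.5244, 0.0333, 0.1548]
orientation: [-0.618, 0.708, -0.226, -0.258]
ft_force: [0.1, 1.2, 6.4]
opening: 0.0623
finger_force: 66.4
```

```bash
python3 - <<'E'
from h import *
from scipy.spatial.transform import Rotation as Ro
for i in range(3): 
    s=read_state(); snap('top') if i<2 else 0
    print(s['position'],s['orientation'])
R0=Ro.from_quat(s['orientation']); m=np.array([.5103,-.0645,.033])
off=R0.inv().apply(m-s['position']); print('reel mid in tool',off)
e=R0.as_matrix()[:,1]; print('tool y',e,'reel axis in tool',R0.inv().apply([0,0,1]))
E
```

```text
[0.52442308 0.0333137  0.15482656] [-0.6176757   0.7076624  -0.22647793 -0.25767888]
[0.52444273 0.03333868 0.15485799] [-0.61768879  0.70765396 -0.2264866  -0.25766304]
[0.52443214 0.03329645 0.15483576] [-0.61765744  0.70769105 -0.22645634 -0.25766292]
reel mid in tool [-0.00295956  0.00112807  0.1568368 ]
tool y [-0.9909201   0.13443362 -0.00222741] reel axis in tool [ 0.64443638 -0.00222741 -0.76465468]
```

Emit:
apply_moves([
  [[0, 0, 10, 0, 0, 0], [0, 0, 30, 0, 0, 0], [0, 0, 60, 0, 0, 0], [0, 0, 90, 0, 0, 0], [0, 0, 120, 0, 0, 0], [0, 0, 135, 0, 0, 0], [0, 0, 140, 0, 0, 0], [0, 0, 140, 0, 0, 0]],
])

```text
clock: 12.75
position: [0.5237, 0.0327, 0.2934]
orientation: [-0.618, 0.708, -0.225, -0.258]
ft_force: [0.1, -0.1, -5.3]
opening: 0.0625
finger_force: 66.5
```

```bash
python3 - <<'E'
from h import *
from scipy.spatial.transform import Rotation as Ro
s=read_state();print(s['position'],s['ft_force'],s['finger_force'])
R0=Ro.from_quat(s['orientation']); off=np.array([-.003,0,.157])
e=-R0.as_matrix()[:,1];e[2]=0;e/=np.linalg.norm(e);print(e)
seat=np.array([.5166,.294,.0626])
R1=Ro.from_rotvec(e*1.571)*R0; T=seat-R1.apply(off)
print('rotvec',e*1.571,'final TCP',T,'delta',(T-s['position'])*1000, 'reel axis',R1.apply([0.64444,-.0022,-.7647]))
E
```

```text
[0.5236954  0.03266112 0.2933522 ] [ 0.10855906 -0.1193835  -5.2591551 ] 66.54605338005695
[ 0.99076243 -0.13560899  0.        ]
rotvec [ 1.55648779 -0.21304172  0.        ] final TCP [0.49995481 0.17295527 0.16123625] delta [ -23.74059121  140.29414631 -132.11594878] reel axis [-0.13405574 -0.99100905 -0.00199306]
```

Emit:
apply_moves([
  [[-1, 7, 0, 0.1, -0.0137, 0], [-3, 17, 0, 0.21, -0.0287, 0], [-5, 27, 0, 0.32, -0.0438, 0], [-7, 37, 0, 0.43, -0.0589, 0], [-8, 47, 0, 0.54, -0.0739, 0], [-10, 57, 0, 0.65, -0.089, 0], [-12, 67, 0, 0.76, -0.104, 0], [-13, 75, 0, 0.85, -0.1163, 0]],
])

```text
clock: 13.42
position: [0.5101, 0.1083, 0.2905]
orientation: [-0.655, 0.751, 0.054, 0.059]
ft_force: [0.0, 0.1, -4.7]
opening: 0.063
finger_force: 66.4
```

Emit:
apply_moves([
  [[-1, 10, 0, 0.11, -0.0151, 0], [-3, 20, 0, 0.22, -0.0301, 0], [-5, 30, 0, 0.33, -0.0452, 0], [-7, 40, 0, 0.44, -0.0602, 0], [-8, 50, 0, 0.55, -0.0753, 0], [-10, 59, 0, 0.65, -0.089, 0], [-11, 65, 0, 0.706, -0.0967, 0], [-11, 65, 0, 0.706, -0.0967, 0]],
])

```text
clock: 14.08
position: [0.4991, 0.1724, 0.2897]
orientation: [-0.595, 0.684, 0.279, 0.316]
ft_force: [0.6, -1.0, -4.0]
opening: 0.0624
finger_force: 66.4
```

```bash
python3 - <<'E'
from h import *
from scipy.spatial.transform import Rotation as Ro
s=read_state();R=Ro.from_quat(s['orientation']);print(s['position'],s['q'],s['ft_force'])
print('axis',R.apply([0.64444,-.0022,-.7647]),'mid',s['position']+R.apply([-.003,0,.157]))
T=np.array([.5166,.294,.0626])-R.apply([-.003,0,.157]);print((T-s['position'])*1000)
b=snap('top');a=snap('scene')
e=cv2.resize(b['color'][180:260,150:250],(400,320),interpolation=cv2.INTER_CUBIC)
d=cv2.resize(a['color'][200:300,280:380],(400,400),interpolation=cv2.INTER_CUBIC)[:320]
cv2.imwrite('pics/k6.png',np.hstack([e,d])[...,::-1])
E
```

```text
[0.49911884 0.17238308 0.28966786] [ 0.37017534 -0.21999586 -0.22185171 -0.80566933 -1.19267664 -0.34685925] [ 0.59375369 -0.98902957 -3.95341971]
axis [-1.34601763e-01 -9.90937035e-01 -3.89820563e-05] mid [0.51518203 0.293312   0.19079334]
[   1.41796779    0.68800121 -128.19333879]
```

View pics/k6.png

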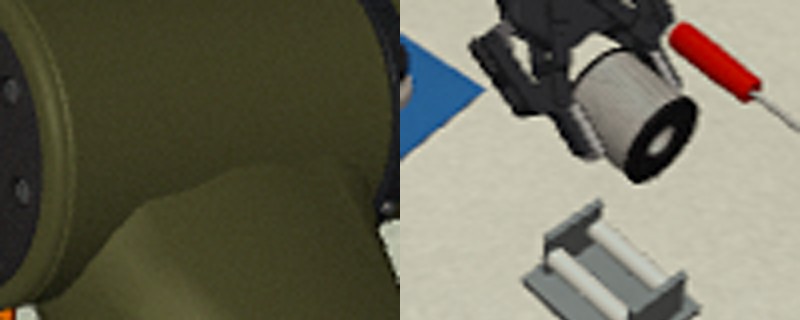

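The reel is now horizontal at (640,115) in the right half, above the grey cradle at (615,265), its axis parallel to the rollers. I'll descend to just above the end plates.

Emit:
apply_moves([
  [[1.4, 0.7, -20, 0, 0, 0], [1.4, 0.7, -50, 0, 0, 0], [1.4, 0.7, -75, 0, 0, 0], [1.4, 0.7, -95, 0, 0, 0], [1.4, 0.7, -104, 0, 0, 0], [1.4, 0.7, -104, 0, 0, 0]],
])

```text
clock: 14.68
position: [0.5001, 0.1728, 0.1855]
orientation: [-0.596, 0.685, 0.278, 0.314]
ft_force: [-0.5, 0.2, -4.3]
opening: 0.0626
finger_force: 66.4
```

```bash
python3 - <<'E'
from h import *
from scipy.spatial.transform import Rotation as Ro
s=read_state();R=Ro.from_quat(s['orientation']);p=s['position']+R.apply([-.003,0,.157]);print('mid',p,s['ft_force'])
a=snap('scene')
e=cv2.resize(a['color'][225:305,290:370],(600,600),interpolation=cv2.INTER_CUBIC)
cv2.imwrite('pics/k7.png',e[...,::-1])
ax=np.array([.1346,.991,0])
cx=np.array([.991,-.1346,0])
C=np.array([.5166,.294,0])
P=[C+ax*.038+cx*.026*k+[0,0,.052] for k in(-1,1)]+[C-ax*.038+cx*.026*k+[0,0,.052] for k in(-1,1)]+[C+ax*.05+cx*.04*k+[0,0,.01] for k in(-1,1)]+[p+ax*.03,p-ax*.03]
print((proj(a,P)-[290,225])*7.5)
E
```

```text
mid [0.51595242 0.29324578 0.08605797] [-0.52135724  0.23009625 -4.29276788]
[[449.4106693  311.21265347]
 [348.74235603 387.76596712]
 [301.38361423 188.30395649]
 [201.35458345 259.87729123]
 [487.71547227 379.62437984]
 [336.18091848 497.78286911]
 [391.12450707 275.32696995]
 [272.02847675 176.09560568]]
```

View pics/k7.png

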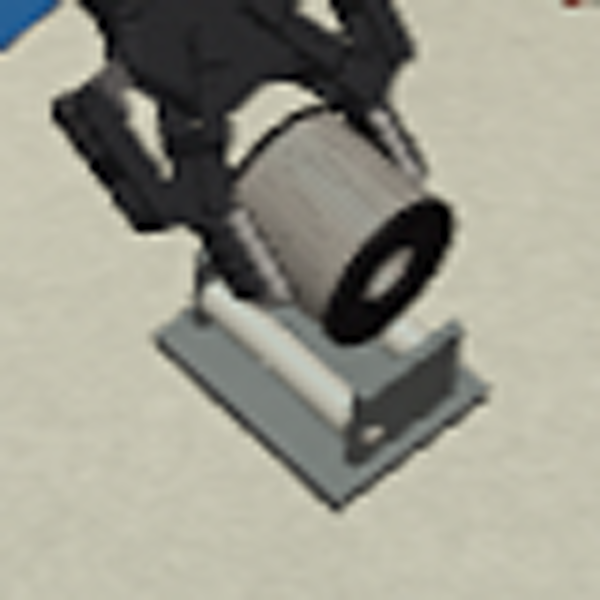

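The near end of the reel is at (390,275), exactly as predicted. The cradle's near plate at (407,360) lies about 10 crop px farther along than predicted, roughly 2-4 mm, so I'll correct by half of that and lower.

Emit:
apply_moves([
  [[1.5, 3, 0, 0, 0, 0], [1.5, 3, -6, 0, 0, 0], [1.5, 3, -12, 0, 0, 0], [1.5, 3, -17, 0, 0, 0], [1.5, 3, -20, 0, 0, 0], [1.5, 3, -20, 0, 0, 0], [1.5, 3, -20, 0, 0, 0]],
])

```text
clock: 15.32
position: [0.5026, 0.1761, 0.1689]
orientation: [-0.596, 0.683, 0.277, 0.317]
ft_force: [-0.4, 0.5, -3.6]
opening: 0.0628
finger_force: 66.5
```

Emit:
apply_moves([
  [[0, 0, -1, 0, 0, 0], [0, 0, -2, 0, 0, 0], [0, 0, -3, 0, 0, 0], [0, 0, -3, 0, 0, 0], [0, 0, -3, 0, 0, 0]],
])

```text
clock: 15.73
position: [0.5026, 0.1762, 0.1661]
orientation: [-0.596, 0.683, 0.277, 0.318]
ft_force: [0.8, -0.3, -4.1]
opening: 0.0621
finger_force: 66.5
```

Emit:
apply_moves([
  [[0, 0, -1, 0, 0, 0], [0, 0, -2, 0, 0, 0], [0, 0, -2, 0, 0, 0], [0, 0, -2, 0, 0, 0]],
])

```text
clock: 16.07
position: [0.5026, 0.1762, 0.1641]
orientation: [-0.596, 0.683, 0.277, 0.317]
ft_force: [0.8, -0.0, -3.3]
opening: 0.0625
finger_force: 66.5
```

```bash
python3 - <<'E'
from h import *
from scipy.spatial.transform import Rotation as Ro
s=read_state();R=Ro.from_quat(s['orientation']);print(s['position']+R.apply([-.003,0,.157]),R.apply([0.64444,-.0022,-.7647]),s['ft_force'])
E
```

```text
[0.51910339 0.29697263 0.06510774] [-1.33341214e-01 -9.91107256e-01  6.09510758e-04] [ 0.76739441 -0.0332504  -3.30164863]
```

Emit:
apply_moves([
  [[-1, 0, -1, 0, 0, 0], [-1, 0, -2, 0, 0, 0], [-1, 0, -2, 0, 0, 0], [-1, 0, -2, 0, 0, 0]],
])

```text
clock: 16.4
position: [0.5016, 0.1762, 0.1621]
orientation: [-0.596, 0.683, 0.277, 0.317]
ft_force: [0.8, -0.1, -3.5]
opening: 0.0623
finger_force: 66.5
```

Emit:
apply_moves([
  [[0, 0, -0.7, 0, 0, 0], [0, 0, -1.5, 0, 0, 0], [0, 0, -1.5, 0, 0, 0], [0, 0, -1.5, 0, 0, 0]],
])

```text
clock: 16.73
position: [0.5017, 0.1762, 0.1611]
orientation: [-0.596, 0.683, 0.277, 0.318]
ft_force: [-2.3, -1.3, 0.4]
opening: 0.0627
finger_force: 66.8
```

The reel touches the +x roller first, so I'll ease it 1 mm toward -x and settle.

Emit:
apply_moves([
  [[-1, 0, 0, 0, 0, 0], [-1, 0, -0.8, 0, 0, 0], [-1, 0, -0.8, 0, 0, 0], [-1, 0, -0.8, 0, 0, 0]],
])

```text
clock: 17.07
position: [0.5007, 0.1762, 0.1606]
orientation: [-0.596, 0.683, 0.277, 0.318]
ft_force: [-3.9, -3.2, 4.6]
opening: 0.0626
finger_force: 67.3
```

Emit:
apply_moves([
  [[-1, 0, 0, 0, 0, 0], [-1, 0, 0, 0, 0, 0], [-1, 0, 0, 0, 0, 0]],
])

```text
clock: 17.32
position: [0.5001, 0.1763, 0.1605]
orientation: [-0.596, 0.683, 0.277, 0.318]
ft_force: [1.3, -0.9, 3.0]
opening: 0.0627
finger_force: 66.9
```

Emit:
apply_moves([
  [[0, 0, 0, 0, 0, 0], [0, 0, 0, 0, 0, 0], [0, 0, 0, 0, 0, 0], [0, 0, 0, 0, 0, 0], [0, 0, 0, 0, 0, 0], [0, 0, 0, 0, 0, 0], [0, 0, 0, 0, 0, 0], [0, 0, 0, 0, 0, 0]],
], fingers=1)

```text
clock: 17.98
position: [0.4996, 0.1762, 0.1598]
orientation: [-0.596, 0.683, 0.277, 0.318]
ft_force: [-0.7, -0.4, 0.4]
opening: 0.0855
finger_force: 0.0
```

Emit:
apply_moves([
  [[-1, -9, 7.7, 0, 0, 0], [-3, -23, 19, 0, 0, 0], [-6, -46, 39, 0, 0, 0], [-9, -69, 58, 0, 0, 0], [-12, -91, 77, 0, 0, 0], [-16, -121, 103, 0, 0, 0], [-16, -121, 103, 0, 0, 0], [-16, -121, 103, 0, 0, 0]],
])

```text
clock: 18.65
position: [0.4839, 0.0534, 0.2655]
orientation: [-0.596, 0.683, 0.275, 0.319]
ft_force: [-0.0, 0.3, -0.1]
opening: 0.0855
finger_force: 0.0
```

Emit:
apply_moves([
  [[0, -30, 20, 0, 0, 0], [0, -70, 40, 0, 0, 0], [0, -110, 40, 0, 0, 0], [0, -150, 40, 0, 0, 0], [0, -150, 40, 0, 0, 0], [0, -150, 40, 0, 0, 0]],
])

```text
clock: 19.15
position: [0.4835, -0.0965, 0.3016]
orientation: [-0.595, 0.685, 0.278, 0.317]
ft_force: [0.2, 1.5, 0.1]
opening: 0.0856
finger_force: 0.0
```

```bash
python3 - <<'E'
from h import *
s=read_state();print(s['clock'],s['position'],s['ft_force'])
a=snap('scene');b=snap('top')
e=cv2.resize(a['color'][225:305,290:370],(400,400),interpolation=cv2.INTER_CUBIC)
f=cv2.resize(b['color'][175:255,155:235],(400,400),interpolation=cv2.INTER_CUBIC)
cv2.imwrite('pics/k8.png',np.hstack([e,f])[...,::-1])
E
```

```text
19.15 [ 0.4835179  -0.09647414  0.30160622] [0.15747237 1.51192914 0.12605598]
```

View pics/k8.png

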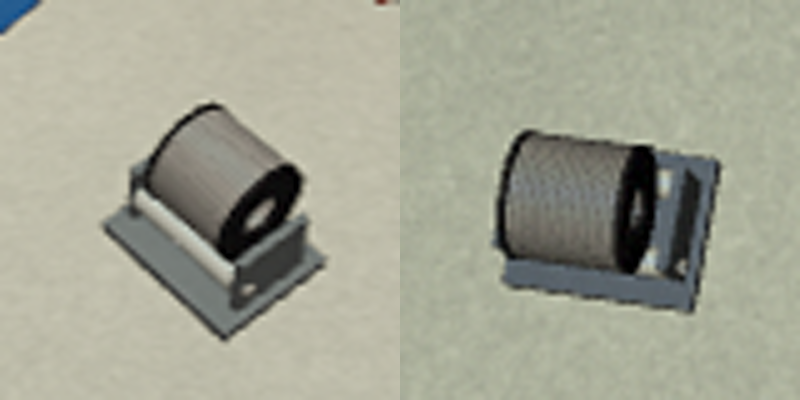

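The reel lies level on both rollers between the end plates: in the left view at (225,180), in the right view at (580,200). The arm is clear. I'll hand in.

```bash
python3 -c "
from h import *
print(job_done())"
```

```text
the job is handed in; nothing more can be done
None
```

I handed the job in at about 19 s: the keeper is about a quarter turn open, the reel was stood and released on the mat, and it now lies on both cradle rollers between the end plates. I saw no bystander touched, but the hand-in returned no verdict.

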